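# Roll two dowels onto the engraved line

## Robot

A 6-joint arm with a two-finger parallel gripper is mounted at the origin on the work surface. World frame = base frame: x ahead of the robot, y to its left, z up, the work surface at z = 0. Lengths are in m, angles in rad, forces in N, time in s.
With the tool pointing down it reaches from about 0.35 to 0.85 m from the base axis. Payload 8.1 kg.
Tool frame: the origin (TCP) lies between the finger pads; the fingertips stand 11 mm ahead of it and the grasp point (between the pads) lies 8 mm behind it; y points along the fingers, x is the direction in which the jaws open and shut, and the axes are right-handed (so a half turn about y gives the same grasp; the last joint's range is limited). The gripper opens to 93 mm and grips with 3 to 60 N. Pads are 15 mm wide; open, the fingers measure 128 mm over their backs; the gripper's body (75 mm by 188 mm) begins 65 mm behind the grasp point.
Start: joints at [-1.27, 0.13, 1.488, -0, 1.523, -0.085], TCP at [0.226, -0.556, 0.23] pointing down, gripper open.
Joint ranges: [-2.96, 2.96], [-0.89, 2.26], [0.02, 2.5], [-1.34, 4.48], [0, 2.73], [-2.66, 2.66]. Speed limits (rad/s): [2.39, 2.39, 2.79, 3.14, 3.14, 3.14].

## Interface

Orientations are given as a rotation vector (axis times angle).
In Python, from plant import readout, optics, robot gives the robot as it stands.
- The arm moves only by the shell command python3 -m creep 'ROWS' [FORCE]. ROWS is JSON, a list that holds one entry, the list of rows, each a list of 7 numbers: the closure, from 0 (fully open) to 1 (shut), then the shift along the tool's x, y, z in cm, then the turn, a rotation vector about the tool's x, y, z in degrees. In form: [[[grip, x, y, z, wx, wy, wz], ...]]. A call has exactly 8 rows; each row shifts and turns the pose as measured when the row begins, along the tool's axes as they then stand; what a row does not reach is not made up. A row lasts 1/10 s, in which the tool goes at most 50 mm and 8.59 degrees, less where a joint would pass 70% of its speed; a pose out of reach is approached as far as the arm can. A call is refused whole if a number of a shift passes 5 or a number of a turn 8.59, either way. A call with a gripper value outside its range is refused whole. The fingers move at their own pace and stop on an object; FORCE is the grip in N (left out, the last holds). Time passes only in rows, so rows that do not move let the fingers close, or fill a call up. It gives the time, the measured TCP pose, the force and the opening at its end, in the units of the state.
- readout.read_state(): the state, without advancing time (a new reading comes with each control period).
- optics.read_camera(name): name is "scene" or "top"; returns a dict with "frame" (420x560x3 uint8, red, green, blue), "depth" (420x560 float32, m along the optical axis (not along the pixel's ray), 0 where there is no reading), "intrinsics" (3x3 intrinsics, pixels), "R" (3x3) and "t" (3): a world point X has camera coordinates R X + t. Camera axes: x right, y down, z forward; pixel columns grow to the right and rows downward; lengths in m; the calibration is good to about 2 mm. A picture is of the moment at which its call begins.
- robot.close_job(): hands the job in, once; it reports no verdict.
The state is a dict: "t": time; "q": joint angles; "dq": joint speeds; "joint_torque": joint torques, N m; "tool_pos": TCP position; "orientation": TCP orientation; "force": force on the tool from outside, world axes, zero at the start; "wrist_torque": the same for the moment, N m; "opening": finger opening in m.
Only numpy, scipy, OpenCV 4.12 (cv2) and the standard library are available. Lean on these libraries where they do the work, as an engineer would, in place of code of your own. Each camera call takes 0.05 s, during which the arm holds its last target. There are 200 camera calls.

## Task

Two short wooden dowels lie on the plywood assembly board. Using only the fingertips, roll first the thick one and then the thin one onto the straight line engraved across the middle of the board, so that each lies still along the line and centred over it, ready for gluing. Do not pick the dowels up, and leave everything else where it stands.

Things in the scene. Friction and masses are not known exactly. Their poses are not given: they have to be found in the camera images.
- thick_dowel: The thicker plain wooden dowel: a cylinder 28 mm in diameter and 80 mm long, about 36 g, lying on the board about parallel to the line, 45 to 95 mm to one side of it. Origin at the middle of the cylinder, so 14 mm above the board's top; its x axis is the cylinder's axis, y and z turn as it rolls. It rolls with slight resistance and stops at once when let go; a fingertip on its top that does not slip travels twice as far as its middle.
- thin_dowel: The thinner plain wooden dowel: a cylinder 18 mm in diameter and 80 mm long, about 16 g, lying on the board about parallel to the line, 45 to 95 mm from it on the other side than the thick one, and 100 mm nearer or farther along the line, so they do not meet as they roll. Origin at the middle of the cylinder, so 9 mm above the board's top; its x axis is the cylinder's axis, y and z turn as it rolls. It behaves like the thick one.
- line (a point): Middle of the dark engraved line, 3 mm wide, flush, straight across the whole depth (250 mm) of the board at half its length. The point lies on the board's top surface, 6 mm above the table; x runs along the line (away from the robot), y across it along the board's length (to the robot's left), z up.
- board: Plywood assembly board, 250 mm (its x) by 370 mm (its y) by 6 mm thick, fixed flat on the table, about square to the robot (turned up to 0.3 rad). Origin at the centre of its underside; the line crosses it at its y = 0.
- glue_pot: Closed white plastic glue pot, 36 mm in diameter, 50 mm tall, standing loose on the board near its far left corner. Origin at the centre of its underside. To be left alone.
- wheels: Stack of three plywood wheels in one piece, 44 mm in diameter, 18 mm high, standing loose on the board near its near right corner. Origin at the centre of its underside. To be left alone.
- flask: White drinking flask with a black cap, 68 mm in diameter, 200 mm tall, standing on the table to the left of the board. Origin at the centre of its underside. To be left alone.
- spinner: Plywood disc 110 mm in diameter on four little feet with an upright thin stick in the middle, 193 mm tall, on the table to the right of the board. Origin at the centre of its underside. To be left alone.
- pen: White pen, 136 mm long, 11 mm high, with a flat clip, on the table beyond the board. Origin under its middle. To be left alone.
- eraser: White eraser, 45 x 20 x 12 mm, on the table between the robot and the board. Origin at the centre of its underside. To be left alone.
- pencil_tin: Flat blue-grey pencil tin, 75 x 190 x 30 mm, on the table to the left of the board. Origin at the centre of its underside. To be left alone.
There are look-alikes about, which are no part of the job. Leave any purple or red look-alike of the thick_dowel alone. Leave any blue look-alike of the thin_dowel alone.

How it is judged:
By the outcome, as a careful person would: the job done as asked, in the order asked, and still so for the second after the job is handed in, with the robot touching nothing.
It also fails if it takes over 64 s, if anything falls off the work surface, if the arm or the gripper's body presses on something with over 40 N, if the wrist force passes 120 N, or if a joint passes its speed limit or range.

## Working session

There is one attempt and no reset: what is moved stays moved. The work goes in short steps, Python scripts to look and compute and a shell command to move; the robot and the scene stay as the last step left them, time stands still between calls to the robot, and variables do not carry over. Pictures are saved under pics/ and viewed, about 8 in all and at most 12, crops included, and the job is handed in when it is done.

```bash
ls; mkdir -p pics
python3 - <<'E'
from plant import readout, optics, robot
import cv2
for n in("top","scene"):
    c=optics.read_camera(n); cv2.imwrite(f"pics/{n}0.png",c["frame"][:,:,::-1]); print(n,c["intrinsics"],c["R"],c["t"])
s=readout.read_state();print(s)
E
```

```text
pics
top [[452.07372215   0.         280.34682207]
 [  0.         452.07372215 207.8681795 ]
 [  0.           0.           1.        ]] [[ 0.00340096 -0.99997443  0.00629131]
 [-0.98800792 -0.00433131 -0.15434245]
 [ 0.15436575 -0.00569095 -0.98799738]] [0.03088108 0.60400077 1.26861388]
scene [[456.39238519   0.         278.7899797 ]
 [  0.         456.39238519 209.27764166]
 [  0.           0.           1.        ]] [[-0.73336663  0.679651   -0.01574489]
 [ 0.43174418  0.44772689 -0.78303103]
 [-0.52513841 -0.5810466  -0.62178332]] [ 0.39065076 -0.23251788  1.70786524]
{'t': 0.1, 'q': array([-1.27041978e+00,  1.31095777e-01,  1.48916981e+00,  1.73188592e-05,
        1.52302573e+00, -8.54087896e-02]), 'dq': array([-0.00105234, -0.00282326, -0.00155213, -0.00066923, -0.00279702,
       -0.0008342 ]), 'joint_torque': array([ 7.05215571e-04, -5.61338532e+01, -4.93096912e+01,  7.69935502e-02,
        2.91420787e-02, -9.07138497e-05]), 'tool_pos': array([ 0.22564367, -0.55540831,  0.22868661]), 'orientation': array([-1.3662617 ,  0.92143497, -0.91927235]), 'force': array([-0.41627087, -0.179698  , -0.69027515]), 'wrist_torque': array([ 0.0158332 ,  0.01538463, -0.01976833]), 'opening': 0.09292726937945428}
```

View pics/top0.png

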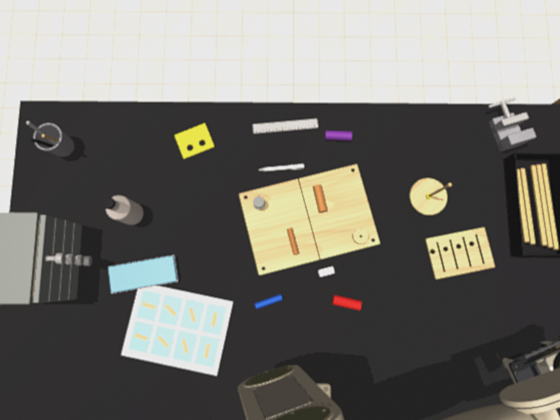

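View pics/scene0.png

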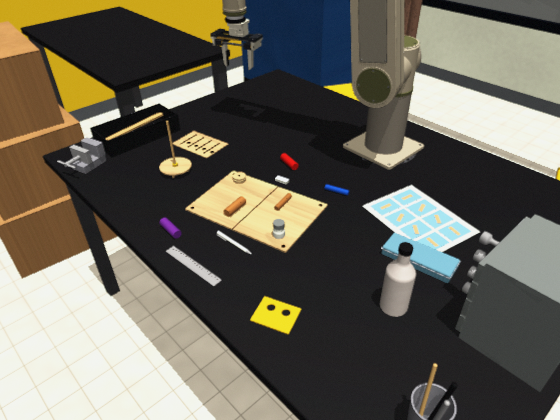

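Run:
```python
from plant import readout
from scipy.spatial.transform import Rotation as R
print(R.from_rotvec(readout.read_state()["orientation"]).as_matrix().round(3))
```

```text
[[ 0.376 -0.     0.927]
 [-0.927  0.002  0.376]
 [-0.002 -1.     0.   ]]
```

```bash
cat > m.py <<'E'
from plant import readout, optics
import cv2, numpy as np
from scipy.spatial.transform import Rotation as R
def cast(c,uv,z):
    uv=np.atleast_2d(uv).astype(float); d=np.c_[uv,np.ones(len(uv))]@np.linalg.inv(c["intrinsics"]).T@c["R"]
    o=-c["R"].T@c["t"]; return o+d*((z-o[2])/d[:,2])[:,None]
def proj(c,X):
    p=(np.atleast_2d(X)@c["R"].T+c["t"])@c["intrinsics"].T; return p[:,:2]/p[:,2:]
def fit(P):
    m=P.mean(0); v=np.linalg.svd(P-m,full_matrices=False)[2][0]; v=v*np.sign(v[0]); return m,v
def dowels(c,roi):
    h=cv2.cvtColor(c["frame"],cv2.COLOR_RGB2HSV); u0,v0,u1,v1=roi
    k=(h[...,0]<16)&(h[...,1]>120)&(h[...,2]>50); mm=np.zeros(k.shape,np.uint8); mm[v0:v1,u0:u1]=k[v0:v1,u0:u1]
    n,l,s,ce=cv2.connectedComponentsWithStats(mm)
    return [(s[i,4],np.argwhere(l==i)[:,::-1]) for i in range(1,n) if s[i,4]>40]
def state():
    s=readout.read_state(); print("t%.2f"%s["t"],"tcp",s["tool_pos"].round(4),"F",s["force"].round(1),"op %.3f"%s["opening"]); return s,R.from_rotvec(s["orientation"]).as_matrix()
E
cat > look.py <<'E'
from m import *
import sys
s,T=state()
for n,roi in (("top",(235,160,385,280)),("scene",(180,165,330,250))):
    c=optics.read_camera(n); f=c["frame"]; g=f.astype(float).sum(2)
    # line: rough endpoints by scanning dark minima between guessed ends
    a,b=(np.array(x,float) for x in (((300.5,181),(318,258)) if n=="top" else ((270,195),(247,220))))
    d=(b-a)/np.linalg.norm(b-a); nn=np.array([-d[1],d[0]]); pts=[]
    if n=="top":
        o=np.arange(-5,5.01,.25)
        for t in np.linspace(.05,.95,40):
            q=a+(b-a)*t+o[:,None]*nn
            p=cv2.remap(g.astype(np.float32),q[:,0].astype(np.float32)[None],q[:,1].astype(np.float32)[None],1)[0]
            w=np.clip(np.median(p)-30-p,0,None)
            if w.max()>60 and w.max()<350: pts.append(a+(b-a)*t+nn*(w@o)/w.sum())
        P=cast(c,pts,.006)[:,:2]; m_,v=fit(P)
        r=(P-m_)@[-v[1],v[0]]; k=abs(r)<.0025; m_,v=fit(P[k]); np.save("line.npy",[m_,v]) if "save" in sys.argv else 0
        print("line",len(P),k.sum(),m_.round(4),"ang",np.degrees(np.arctan2(v[1],v[0])).round(2))
    m_,v=np.load("line.npy"); 
    for A,px in dowels(c,roi):
        for r in (.014,.009):
            Q=cast(c,px,.006+r)[:,:2]; q,w=fit(Q); al=(Q-q)@w; L=np.ptp(al); W=np.ptp((Q-q)@[-w[1],w[0]])
            x=q-m_; print(n,"px",px.mean(0).round(1),A,"r",r,"ctr",q.round(4),"L %.3f W %.3f"%(L,W),"ang %.1f"%np.degrees(np.arctan2(w[1],w[0])),"along %.4f across %.4f"%(x@v,x@[-v[1],v[0]]))
E
python3 look.py save
python3 - <<'E'
from m import *
c=optics.read_camera("top"); cv2.imwrite("pics/z.png",cv2.resize(c["frame"][155:285,230:395,::-1],None,fx=4.5,fy=4.5,interpolation=0))
E
```

```text
t0.10 tcp [ 0.2256 -0.5554  0.2287] F [-0.4 -0.2 -0.7] op 0.093
line 40 40 [ 0.5756 -0.0525] ang 14.68
top px [319.7 198.1] 218 r 0.014 ctr [ 0.638  -0.0843] L 0.081 W 0.025 ang 12.8 along 0.0523 across -0.0466
top px [319.7 198.1] 218 r 0.009 ctr [ 0.6389 -0.0847] L 0.081 W 0.025 ang 12.8 along 0.0531 across -0.0472
top px [292.6 241.3] 137 r 0.014 ctr [ 0.509  -0.0032] L 0.078 W 0.016 ang 14.2 along -0.0520 across 0.0646
top px [292.6 241.3] 137 r 0.009 ctr [ 0.5094 -0.0033] L 0.079 W 0.016 ang 14.2 along -0.0516 across 0.0643
scene px [282.6 201.5] 101 r 0.014 ctr [0.5168 0.0011] L 0.088 W 0.020 ang 16.7 along -0.0433 across 0.0668
scene px [282.6 201.5] 101 r 0.009 ctr [ 0.5124 -0.0037] L 0.088 W 0.020 ang 16.7 along -0.0488 across 0.0632
scene px [234.4 206.1] 203 r 0.014 ctr [ 0.64   -0.0849] L 0.099 W 0.035 ang 16.4 along 0.0541 across -0.0477
scene px [234.4 206.1] 203 r 0.009 ctr [ 0.6363 -0.0902] L 0.099 W 0.035 ang 16.4 along 0.0491 across -0.0519
```

View pics/z.png

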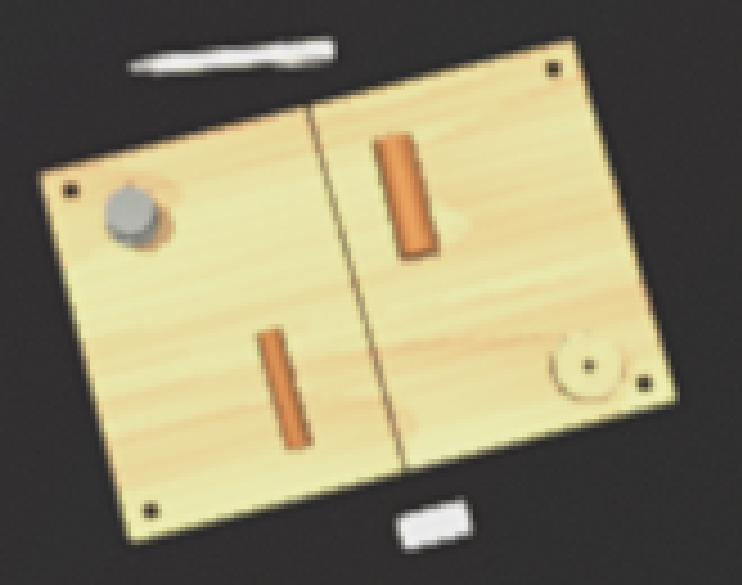

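```bash
cat > plan.py <<'E'
# usage: plan.py x y z yawdeg nrows : per-row shift in tool axes (cm) and wy (deg)
from m import *
import sys
x,y,z,yaw=map(float,sys.argv[1:5]); n=int(sys.argv[5])
s,T=state(); cur=np.degrees(np.arctan2(T[1,0],T[0,0])); d=(yaw-cur+180)%360-180
Ty=T[:,1]; tilt=np.degrees(T.T@np.cross(Ty,[0,0,-1])); print("yaw",cur.round(2),"turn wy/row",(-d/n).round(2),"tilt err(tool deg)",tilt.round(2))
for i in range(n):
    Ti=R.from_rotvec([0,0,np.radians(d*i/n)]).as_matrix()@T
    print((Ti.T@(np.array([x,y,z])-s["tool_pos"])/n*100).round(2))
E
python3 plan.py .639 -.091 .09 12.8 16
```

```text
t0.25 tcp [ 0.2257 -0.5557  0.2292] F [ 0.5  0.  -1.1] op 0.093
yaw -67.9 turn wy/row -5.04 tilt err(tool deg) [-0.    0.   -0.05]
[-1.72  0.87  3.49]
[-1.4   0.87  3.62]
[-1.08  0.87  3.73]
[-0.75  0.87  3.81]
[-0.41  0.87  3.86]
[-0.07  0.87  3.89]
[0.27 0.87 3.88]
[0.61 0.87 3.84]
[0.95 0.87 3.77]
[1.28 0.87 3.67]
[1.59 0.87 3.55]
[1.9  0.87 3.39]
[2.19 0.87 3.21]
[2.46 0.87 3.01]
[2.72 0.87 2.78]
[2.95 0.87 2.53]
```

```bash
python3 -m creep '[[[0.75,-1.7,0,3.5,0,-5,0],[0.75,-1.4,0,3.6,0,-5,0],[0.75,-1.1,0,3.7,0,-5,0],[0.75,-0.75,0,3.8,0,-5,0],[0.75,-0.4,0,3.9,0,-5,0],[0.75,-0.1,0,3.9,0,-5,0],[0.75,0.3,0,3.9,0,-5,0],[0.75,0.6,0,3.8,0,-5,0]]]' 20; python3 plan.py .639 -.091 .09 12.8 8
```

```text
t: 1.05
tool_pos: [0.4338, -0.3173, 0.2277]
orientation: [-1.539, 0.37, -0.367]
force: [0.8, -0.4, -0.5]
opening: 0.0334
t1.05 tcp [ 0.4338 -0.3173  0.2277] F [ 0.8 -0.4 -0.5] op 0.033
yaw -26.92 turn wy/row -4.97 tilt err(tool deg) [-0.01  0.   -0.1 ]
[1.01 1.72 3.68]
[1.32 1.72 3.58]
[1.63 1.72 3.45]
[1.92 1.72 3.3 ]
[2.2  1.72 3.12]
[2.46 1.72 2.92]
[2.71 1.72 2.7 ]
[2.93 1.72 2.45]
```

```bash
python3 -m creep '[[[0.75,1.0,1.7,3.7,0,-5,0],[0.75,1.3,1.7,3.6,0,-5,0],[0.75,1.6,1.7,3.5,0,-5,0],[0.75,1.9,1.7,3.3,0,-5,0],[0.75,2.2,1.7,3.1,0,-5,0],[0.75,2.5,1.7,2.9,0,-5,0],[0.75,2.7,1.7,2.7,0,-5,0],[0.75,2.9,1.7,2.5,0,-5,0]]]'; python3 plan.py .639 -.091 .055 12.8 1
python3 - <<'E'
from m import *
c=optics.read_camera("scene"); cv2.imwrite("pics/s1.png",cv2.resize(c["frame"][120:260,170:350,::-1],None,fx=4,fy=4,interpolation=2))
E
```

```text
t: 1.85
tool_pos: [0.6447, -0.0773, 0.091]
orientation: [-1.566, -0.207, 0.199]
force: [-0.1, -0.9, -0.3]
opening: 0.0232
t1.85 tcp [ 0.6447 -0.0773  0.091 ] F [-0.1 -0.9 -0.3] op 0.023
yaw 14.81 turn wy/row 2.01 tilt err(tool deg) [ 0.33 -0.    0.27]
[-0.92  3.6  -1.15]
```

View pics/s1.png

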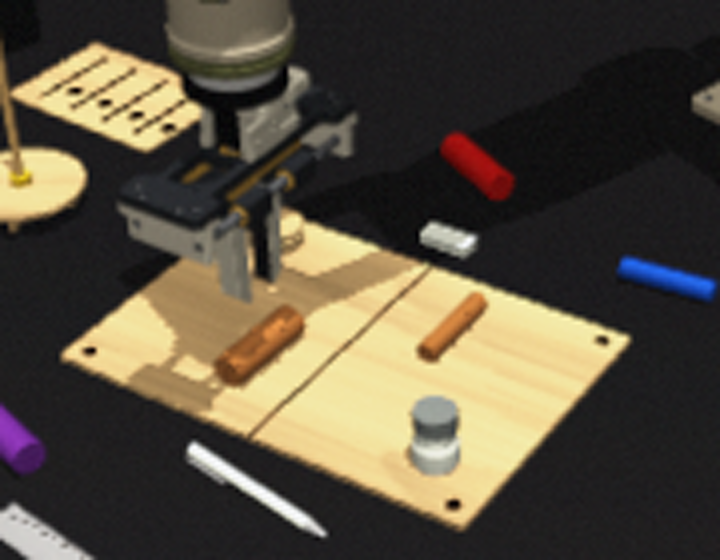

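```bash
python3 -m creep '[[[0.75,-0.3,0,-0.4,0,0.7,0],[0.75,-0.3,1.0,-0.4,0,0.7,0],[0.75,-0.3,1.0,-0.4,0,0.7,0],[0.75,0,1.0,0,0.3,0,0.3],[0.75,0,0.6,0,0,0,0],[0.75,0,0,0,0,0,0],[0.75,0,0,0,0,0,0],[0.75,0,0,0,0,0,0]]]'; python3 plan.py .6395 -.0905 .046 12.8 1
```

```text
t: 2.7
tool_pos: [0.6375, -0.0893, 0.047]
orientation: [-1.56, -0.171, 0.179]
force: [1.2, -0.1, -0.1]
opening: 0.0233
t2.70 tcp [ 0.6375 -0.0893  0.047 ] F [ 1.2 -0.1 -0.1] op 0.023
yaw 12.78 turn wy/row -0.02 tilt err(tool deg) [-0.24 -0.   -0.29]
[ 0.17  0.09 -0.17]
```

```bash
python3 -m creep '[[[0.75,0.1,0,-0.2,-0.2,0,-0.3],[0.75,0,0.1,0,0,0,0],[0.75,0,0.1,0,0,0,0],[0.75,0,0.1,0,0,0,0],[0.75,0,0,0,0,0,0],[0.75,0,0,0,0,0,0],[0.75,0,0,0,0,0,0],[0.75,0,0,0,0,0,0]]]'; python3 plan.py .6395 -.0905 .046 12.8 1
```

```text
t: 3.5
tool_pos: [0.6404, -0.0909, 0.0455]
orientation: [-1.564, -0.178, 0.173]
force: [0.1, -0.2, 0.1]
opening: 0.0235
t3.50 tcp [ 0.6404 -0.0909  0.0455] F [ 0.1 -0.2  0.1] op 0.024
yaw 12.82 turn wy/row 0.02 tilt err(tool deg) [ 0.04 -0.    0.19]
[-0.07 -0.05  0.06]
```

```bash
python3 -m creep '[[[0.75,0,0.2,0,0,0,0],[0.75,0,0,0,0,0,0],[0.75,0,0,0,0,0,0],[0.75,0,0,0.4,0,0,0],[0.75,0,0,0.4,0,0,0],[0.75,0,0,0.4,0,0,0],[0.75,0,0,0,0,0,0],[0.75,0,0,0,0,0,0]]]'; python3 look.py
```

```text
t: 4.3
tool_pos: [0.6381, -0.0783, 0.0453]
orientation: [-1.565, -0.18, 0.172]
force: [-0.8, -0.6, 0.2]
opening: 0.0228
t4.30 tcp [ 0.6381 -0.0783  0.0453] F [-0.8 -0.6  0.2] op 0.023
line 30 17 [ 0.5875 -0.0502] ang 13.38
scene px [282.7 201.3] 101 r 0.014 ctr [0.516  0.0007] L 0.091 W 0.018 ang 16.5 along -0.0442 across 0.0666
scene px [282.7 201.3] 101 r 0.009 ctr [ 0.5115 -0.0041] L 0.092 W 0.018 ang 16.5 along -0.0497 across 0.0630
scene px [234.6 207.3] 180 r 0.014 ctr [ 0.6432 -0.0802] L 0.103 W 0.036 ang 13.1 along 0.0583 across -0.0440
scene px [234.6 207.3] 180 r 0.009 ctr [ 0.6395 -0.0855] L 0.104 W 0.036 ang 13.1 along 0.0534 across -0.0481
```

```bash
python3 -m creep '[[[0.75,0,-0.3,-0.4,0,0,0],[0.75,0,0,-0.8,0,0,0],[0.75,0,0,0,0,0,0],[0.75,0,0.3,0,0,0,0],[0.75,0,0.2,0,0,0,0],[0.75,0,0.2,0,0,0,0],[0.75,0,0,0,0,0,0],[0.75,0,0,0,0,0,0]]]'; python3 look.py |grep -v 009
```

```text
t: 5.2
tool_pos: [0.6423, -0.0946, 0.045]
orientation: [-1.569, -0.18, 0.169]
force: [-0.5, 0.4, 0.1]
opening: 0.0232
t5.20 tcp [ 0.6423 -0.0946  0.045 ] F [-0.5  0.4  0.1] op 0.023
line 27 14 [ 0.6255 -0.0419] ang 11.93
top px [290.7 235.6] 67 r 0.014 ctr [0.5255 0.0023] L 0.048 W 0.014 ang 8.2 along -0.0346 across 0.0657
scene px [234.4 206. ] 210 r 0.014 ctr [ 0.6396 -0.0855] L 0.101 W 0.040 ang 16.8 along 0.0535 across -0.0482
```

```bash
python3 -m creep '[[[0.75,-0.1,-0.2,0.4,0,0,0],[0.75,0,0.2,0,0,0,0],[0.75,0,0.2,0,0,0,0],[0.75,0,0.2,0.6,0,0,0],[0.75,0,0.2,0.6,0,0,0],[0.75,0,0.2,0.6,0,0,0],[0.75,0,0.2,0.6,0,0,0],[0.75,0,0.2,0,0,0,0]]]'; python3 look.py |grep -v 009
```

```text
t: 6.1
tool_pos: [0.6362, -0.0711, 0.045]
orientation: [-1.578, -0.182, 0.169]
force: [-9.1, -1.1, 17.2]
opening: 0.023
t6.10 tcp [ 0.6362 -0.0711  0.045 ] F [-9.1 -1.1 17.2] op 0.023
line 27 15 [ 0.6196 -0.0518] ang 8.53
scene px [293.5 166.6] 41 r 0.014 ctr [ 0.3546 -0.1168] L 0.037 W 0.032 ang -78.2 along -0.2301 across -0.0062
scene px [282.7 201.4] 102 r 0.014 ctr [0.5165 0.0011] L 0.088 W 0.019 ang 16.5 along -0.0436 across 0.0668
scene px [237.3 208. ] 188 r 0.014 ctr [ 0.6394 -0.0713] L 0.102 W 0.036 ang 14.2 along 0.0570 across -0.0344
```

```bash
python3 plan.py .6 -.07 .045 13.5 1|head -2; python3 -m creep '[[[0.75,0,-0.4,0,0,0,0],[0.75,0,-0.1,-0.7,0,0,0],[0.75,0,0.3,0,0,0,0],[0.75,0,0.2,0,0,0,0],[0.75,0,0.15,0.6,0,0,0],[0.75,0,0.15,0.6,0,0,0],[0.75,0,0.15,0.6,0,0,0],[0.75,0,0.15,0.6,0,0,0]]]'; python3 look.py |grep -v 009;python3 plan.py .6 -.07 .045 13.5 1|head -2
```

```text
t6.20 tcp [ 0.6363 -0.0715  0.045 ] F [-8.3 -2.3 16.7] op 0.023
yaw 12.77 turn wy/row -0.73 tilt err(tool deg) [ 0.87 -0.    0.36]
t: 7.0
tool_pos: [0.6337, -0.0589, 0.0449]
orientation: [-1.584, -0.182, 0.167]
force: [-8.1, -1.9, 16.3]
opening: 0.0227
t7.00 tcp [ 0.6337 -0.0589  0.0449] F [-8.1 -1.9 16.3] op 0.023
line 16 1 [ 0.6328 -0.0445] ang 0.0
scene px [282.6 201.4] 100 r 0.014 ctr [0.5167 0.001 ] L 0.088 W 0.020 ang 16.6 along -0.0435 across 0.0666
scene px [239.8 209.6] 174 r 0.014 ctr [ 0.6388 -0.0599] L 0.101 W 0.035 ang 11.5 along 0.0593 across -0.0232
t7.10 tcp [ 0.6336 -0.0584  0.0449] F [-7.5 -1.3 16.4] op 0.023
yaw 12.74 turn wy/row -0.76 tilt err(tool deg) [1.17 0.   0.37]
```

```bash
python3 -m creep '[[[0.75,0,-0.4,0,0.6,0,0.2],[0.75,0,-0.1,-0.7,0.6,0,0.1],[0.75,0,0.3,0,0,0,0],[0.75,0,0.2,0,0,0,0],[0.75,0,0.15,0.6,0,-0.5,0],[0.75,0,0.15,0.6,0,-0.5,0],[0.75,0,0.15,0.6,0,-0.5,0],[0.75,0,0.15,0.6,0,-0.5,0]]]'; python3 look.py |grep -v 009;python3 plan.py .6 -.07 .045 13.5 1|head -2
```

```text
t: 7.9
tool_pos: [0.6311, -0.047, 0.045]
orientation: [-1.565, -0.201, 0.198]
force: [-6.9, -1.6, 16.0]
opening: 0.0232
t7.90 tcp [ 0.6311 -0.047   0.045 ] F [-6.9 -1.6 16. ] op 0.023
t7.95 tcp [ 0.6309 -0.0462  0.0449] F [-7.7 -1.3 15.8] op 0.023
yaw 14.63 turn wy/row 1.13 tilt err(tool deg) [ 0.21 -0.    0.07]m.py:10: RuntimeWarning: Mean of empty slice.
  m=P.mean(0); v=np.linalg.svd(P-m,full_matrices=False)[2][0]; v=v*np.sign(v[0]); return m,v
  ret = um.true_divide(
Traceback (most recent call last):
  File "look.py", line 17, in <module>
    r=(P-m_)@[-v[1],v[0]]; k=abs(r)<.0025; m_,v=fit(P[k]); np.save("line.npy",[m_,v]) if "save" in sys.argv else 0
                                                ~~~^^^^^^
  File "m.py", line 10, in fit
    m=P.mean(0); v=np.linalg.svd(P-m,full_matrices=False)[2][0]; v=v*np.sign(v[0]); return m,v
                   ~~~~~~~~~~~~~~~~~~~~~~~~~~~~~~~~~~~~~~~~~^^^
IndexError: index 0 is out of bounds for axis 0 with size 0
```

```bash
sed -i 's/^    m_,v=np.load/    m_,v=np.load/; s/    if n=="top":/    if n=="top" and "save" in sys.argv:/' look.py
python3 -m creep '[[[0.75,0,-1.5,0,0,0,0],[0.75,0,-3,-1,0,0,0],[0.75,0,-2,-3,0,0,0],[0.75,0,0,-4,0,0,0],[0.75,0,0,-4,0,0,0],[0.75,0,0,-3,0,0,0],[0.75,0,0,-2,0,0,0],[0.75,0,0,0,0,0,0]]]'; python3 look.py
python3 - <<'E'
from m import *
c=optics.read_camera("top"); cv2.imwrite("pics/t2.png",cv2.resize(c["frame"][155:285,230:395,::-1],None,fx=4.5,fy=4.5,interpolation=2))
E
```

```text
t: 8.75
tool_pos: [0.6744, -0.2159, 0.1124]
orientation: [-1.565, -0.202, 0.202]
force: [-0.2, 0.2, 0.4]
opening: 0.0233
t8.75 tcp [ 0.6744 -0.2159  0.1124] F [-0.2  0.2  0.4] op 0.023
top px [308.9 200.4] 232 r 0.014 ctr [ 0.6311 -0.0519] L 0.081 W 0.027 ang 12.4 along 0.0539 across -0.0135
top px [308.9 200.4] 232 r 0.009 ctr [ 0.632  -0.0522] L 0.081 W 0.027 ang 12.4 along 0.0546 across -0.0141
top px [292.6 241.5] 133 r 0.014 ctr [ 0.5084 -0.0032] L 0.078 W 0.015 ang 14.4 along -0.0526 across 0.0647
top px [292.6 241.5] 133 r 0.009 ctr [ 0.5088 -0.0034] L 0.079 W 0.015 ang 14.4 along -0.0522 across 0.0644
scene px [282.6 201.5] 100 r 0.014 ctr [0.5169 0.001 ] L 0.088 W 0.019 ang 16.8 along -0.0432 across 0.0666
scene px [282.6 201.5] 100 r 0.009 ctr [ 0.5125 -0.0037] L 0.088 W 0.019 ang 16.8 along -0.0487 across 0.0631
scene px [242.7 209.7] 205 r 0.014 ctr [ 0.6329 -0.0535] L 0.099 W 0.035 ang 17.0 along 0.0551 across -0.0155
scene px [242.7 209.7] 205 r 0.009 ctr [ 0.6291 -0.0586] L 0.099 W 0.035 ang 17.0 along 0.0502 across -0.0195
```

View pics/t2.png

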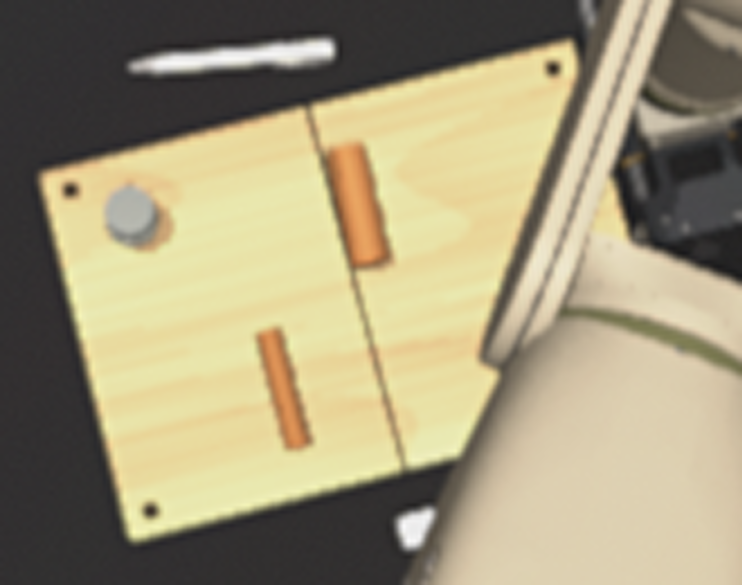

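```bash
python3 plan.py .633 -.0577 .112 12.5 6
```

```text
t8.90 tcp [ 0.6741 -0.2121  0.1121] F [ 0.6 -0.1 -0.4] op 0.023
yaw 14.88 turn wy/row 0.4 tilt err(tool deg) [ 0.08  0.   -0.05]
[-0.   -0.    2.66]
[-0.02 -0.    2.66]
[-0.04 -0.    2.66]
[-0.06 -0.    2.66]
[-0.07 -0.    2.66]
[-0.09 -0.    2.66]
```

```bash
python3 -m creep '[[[0.5,0,0,3,0,0.4,0],[0.5,0,0,3.5,0,0.4,0],[0.5,0,0,3.5,0,0.4,0],[0.5,0,1,3,0,0.4,0],[0.5,0,1.5,2,0,0.4,0],[0.5,0,2,1,0,0.4,0],[0.5,0,1,0,0,0,0],[0.5,0,0,0,0,0,0]]]'; python3 plan.py .633 -.0577 .045 12.5 1
```

```text
t: 9.7
tool_pos: [0.6306, -0.0403, 0.0558]
orientation: [-1.562, -0.178, 0.178]
force: [0.3, 0.1, 0.1]
opening: 0.0467
t9.70 tcp [ 0.6306 -0.0403  0.0558] F [0.3 0.1 0.1] op 0.047
yaw 12.99 turn wy/row 0.49 tilt err(tool deg) [-0.06 -0.   -0.02]
[-0.16  1.08 -1.75]
```

```bash
python3 -m creep '[[[0.5,-0.1,0,-1,0,0.4,0],[0.5,-0.1,0.3,-0.7,0,0,0],[0.5,0,0.5,0,0,0,0],[0.5,0,0.3,0,0,0,0],[0.5,0,0.2,0.5,0,-1,0],[0.5,0,0.2,0.5,0,-1,0],[0.5,0,0.15,0.5,0,-1,0],[0.5,0,0.15,0.4,0,-1,0]]]'; python3 plan.py .633 -.0577 .045 12.5 1; python3 look.py
```

```text
t: 10.5
tool_pos: [0.6315, -0.045, 0.0451]
orientation: [-1.563, -0.232, 0.223]
force: [-5.2, -1.0, 10.2]
opening: 0.0468
t10.50 tcp [ 0.6315 -0.045   0.0451] F [-5.2 -1.  10.2] op 0.047
yaw 16.6 turn wy/row 4.1 tilt err(tool deg) [ 0.27 -0.    0.28]
[-0.22  0.01 -1.26]
t10.50 tcp [ 0.6315 -0.045   0.0451] F [-5.2 -1.  10.2] op 0.047
scene px [282.6 201.5] 101 r 0.014 ctr [0.5168 0.0011] L 0.088 W 0.020 ang 16.7 along -0.0433 across 0.0668
scene px [282.6 201.5] 101 r 0.009 ctr [ 0.5124 -0.0037] L 0.088 W 0.020 ang 16.7 along -0.0488 across 0.0632
scene px [244.4 211. ] 203 r 0.014 ctr [ 0.633 -0.045] L 0.103 W 0.037 ang 15.8 along 0.0574 across -0.0073
scene px [244.4 211. ] 203 r 0.009 ctr [ 0.6293 -0.0501] L 0.104 W 0.037 ang 15.8 along 0.0525 across -0.0113
```

```bash
python3 -m creep '[[[0.5,0,0.15,0.4,0,0,0],[0.5,0,0.15,0.4,0,0,0],[0.5,0,0.15,0.4,0,0,0],[0.5,0,0,0,0,0,0],[0.5,0,-1,0,0,0,0],[0.5,0,-3,0,0,0,0],[0.5,0,-3,-2,0,0,0],[0.5,0,0,-4,0,0,0]]]'; python3 -m creep '[[[0.5,0,0,-4,0,0,0],[0.5,0,0,-4,0,0,0],[0.5,0,0,-3,0,0,0],[0.5,0,0,-2,0,0,0],[0.5,0,0,0,0,0,0],[0.5,0,0,0,0,0,0],[0.5,0,0,0,0,0,0],[0.5,0,0,0,0,0,0]]]';python3 look.py
python3 - <<'E'
from m import *
c=optics.read_camera("top"); cv2.imwrite("pics/t3.png",cv2.resize(c["frame"][165:275,270:360,::-1],None,fx=5.4,fy=5.4,interpolation=2))
E
```

```text
t: 11.4
tool_pos: [0.6445, -0.0853, 0.1187]
orientation: [-1.562, -0.241, 0.234]
force: [1.0, -0.9, 0.1]
opening: 0.0467
t: 12.2
tool_pos: [0.6869, -0.2163, 0.126]
orientation: [-1.565, -0.248, 0.23]
force: [-0.3, 0.4, 0.5]
opening: 0.0464
t12.20 tcp [ 0.6869 -0.2163  0.126 ] F [-0.3  0.4  0.5] op 0.046
top px [305.2 200.9] 221 r 0.014 ctr [ 0.6295 -0.0409] L 0.082 W 0.025 ang 13.1 along 0.0551 across -0.0025
top px [305.2 200.9] 221 r 0.009 ctr [ 0.6304 -0.0412] L 0.083 W 0.025 ang 13.1 along 0.0558 across -0.0030
top px [292.6 241.4] 136 r 0.014 ctr [ 0.5087 -0.0032] L 0.078 W 0.016 ang 14.4 along -0.0522 across 0.0647
top px [292.6 241.4] 136 r 0.009 ctr [ 0.5091 -0.0033] L 0.079 W 0.016 ang 14.4 along -0.0519 across 0.0644
scene px [293.5 166.7] 41 r 0.014 ctr [ 0.3547 -0.1167] L 0.037 W 0.033 ang -79.8 along -0.2300 across -0.0062
scene px [293.5 166.7] 41 r 0.009 ctr [ 0.3494 -0.1222] L 0.037 W 0.033 ang -79.8 along -0.2365 across -0.0101
scene px [282.6 201.4] 100 r 0.014 ctr [0.5167 0.001 ] L 0.088 W 0.020 ang 16.6 along -0.0435 across 0.0666
scene px [282.6 201.4] 100 r 0.009 ctr [ 0.5123 -0.0038] L 0.088 W 0.020 ang 16.6 along -0.0490 across 0.0631
scene px [245.8 211. ] 205 r 0.014 ctr [ 0.6301 -0.0417] L 0.099 W 0.037 ang 16.6 along 0.0555 across -0.0034
scene px [245.8 211. ] 205 r 0.009 ctr [ 0.6264 -0.0468] L 0.100 W 0.037 ang 16.6 along 0.0505 across -0.0074
```

View pics/t3.png

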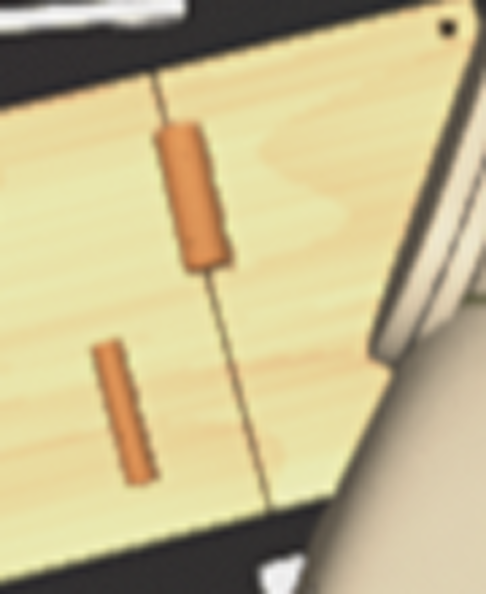

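```bash
python3 plan.py .630 -.0433 .07 13 5
```

```text
t12.35 tcp [ 0.687  -0.2165  0.126 ] F [-0.1 -0.1 -0.3] op 0.047
yaw 17.42 turn wy/row 0.88 tilt err(tool deg) [0.51 0.   0.6 ]
[-0.06  1.09  3.66]
[-0.12  1.09  3.65]
[-0.18  1.09  3.65]
[-0.23  1.08  3.65]
[-0.29  1.08  3.65]
```

```bash
python3 -m creep '[[[0.45,-0.1,0,2.5,0.3,0.9,0.3],[0.45,-0.1,0,3.7,0.2,0.9,0.3],[0.45,-0.2,1,3.7,0,0.9,0],[0.45,-0.2,1.6,3.2,0,0.9,0],[0.45,-0.2,1.5,2,0,0.8,0],[0.45,0,1.2,1,0,0,0],[0.45,0,0.6,0,0,0,0],[0.45,0,0,0,0,0,0]]]'; python3 plan.py .630 -.0433 .045 13 1
```

```text
t: 13.15
tool_pos: [0.6349, -0.0566, 0.066]
orientation: [-1.565, -0.181, 0.176]
force: [-0.2, -0.1, 0.5]
opening: 0.0513
t13.15 tcp [ 0.6349 -0.0566  0.066 ] F [-0.2 -0.1  0.5] op 0.051
yaw 13.05 turn wy/row 0.05 tilt err(tool deg) [ 0.11 -0.    0.16]
[-0.19  2.1   1.42]
```

```bash
python3 -m creep '[[[0.45,-0.1,0.5,0.7,0,0,0],[0.45,-0.1,0.6,0.7,0,0,0],[0.45,0,0.5,0,0,0,0],[0.45,0,0.2,0,0,0,0],[0.45,0,0,0,0,0,0],[0.45,0,0,0,0,0,0],[0.45,0,0,0,0,0,0],[0.45,0,0,0,0,0,0]]]'; python3 plan.py .630 -.0433 .045 13 1
```

```text
t: 13.95
tool_pos: [0.6322, -0.0466, 0.0487]
orientation: [-1.567, -0.181, 0.171]
force: [0.3, 0.0, 0.3]
opening: 0.0508
t13.95 tcp [ 0.6322 -0.0466  0.0487] F [0.3 0.  0.3] op 0.051
yaw 12.85 turn wy/row -0.15 tilt err(tool deg) [ 0.24 -0.    0.36]
[-0.14  0.37  0.37]
```

```bash
python3 -m creep '[[[0.45,-0.1,0.1,0.3,0,0,0],[0.45,0,0.2,0,0,0,0],[0.45,0,0.3,0,0,0,0],[0.45,0,0.2,0,0,0,0],[0.45,0,0.25,0.15,0,-1.2,0],[0.45,0,0.25,0.15,0,-1.2,0],[0.45,0,0.25,0.15,0,-1.2,0],[0.45,0,0.25,0.1,0,-1.2,0]]]'; python3 plan.py .630 -.0433 .045 13 1;  python3 -m creep '[[[0.45,0,0,0,0,0,0],[0.45,0,-1,0,0,0,0],[0.45,0,-3,0,0,0,0],[0.45,0,-3,-2,0,0,0],[0.45,0,0,-4,0,0,0],[0.45,0,0,-4,0,0,0],[0.45,0,0,-4,0,0,0],[0.45,0,0,-3,0,0,0]]]';python3 look.py|grep top
```

```text
t: 14.75
tool_pos: [0.6316, -0.0426, 0.045]
orientation: [-1.569, -0.252, 0.237]
force: [-6.7, -0.8, 17.6]
opening: 0.0516
t14.75 tcp [ 0.6316 -0.0426  0.045 ] F [-6.7 -0.8 17.6] op 0.052
yaw 17.8 turn wy/row 4.8 tilt err(tool deg) [ 0.74 -0.    0.42]
[-0.17 -0.   -0.02]
t: 15.55
tool_pos: [0.6849, -0.2034, 0.124]
orientation: [-1.568, -0.259, 0.241]
force: [-0.4, 0.8, -0.5]
opening: 0.0513
top px [305.5 200.9] 219 r 0.014 ctr [ 0.6295 -0.0417] L 0.082 W 0.025 ang 12.9 along 0.0548 across -0.0032
top px [305.5 200.9] 219 r 0.009 ctr [ 0.6303 -0.042 ] L 0.083 W 0.025 ang 12.9 along 0.0556 across -0.0037
top px [292.6 241.4] 137 r 0.014 ctr [ 0.5085 -0.0032] L 0.078 W 0.016 ang 14.2 along -0.0524 across 0.0647
top px [292.6 241.4] 137 r 0.009 ctr [ 0.5089 -0.0033] L 0.079 W 0.016 ang 14.2 along -0.0521 across 0.0645
```

```bash
python3 -m creep '[[[0.5,-0.2,0,2.5,0.5,0.9,0.3],[0.5,-0.2,0,3.7,0.2,0.9,0.2],[0.5,-0.2,1,3.7,0,0.9,0],[0.5,-0.2,1.6,3.4,0,0.9,0],[0.5,-0.2,1.5,2,0,0.9,0],[0.5,-0.1,1.5,0.5,0,0.5,0],[0.5,0,1.0,0,0,0,0],[0.5,0,0,0,0,0,0]]]'; python3 plan.py .630 -.0437 .045 13 1
```

```text
t: 16.45
tool_pos: [0.628, -0.0508, 0.0557]
orientation: [-1.565, -0.176, 0.173]
force: [0.2, 0.6, -0.7]
opening: 0.0463
t16.45 tcp [ 0.628  -0.0508  0.0557] F [ 0.2  0.6 -0.7] op 0.046
yaw 12.73 turn wy/row -0.27 tilt err(tool deg) [ 0.07 -0.    0.12]
[0.35 1.07 0.65]
```

```bash
python3 -m creep '[[[0.5,0.2,0.2,0.5,0,-0.3,0],[0.5,0.1,0.5,0.2,0,0,0],[0.5,0,0.3,0,0,0,0],[0.5,0,0.2,0,0,0,0],[0.5,0,0.2,0,0,0,0],[0.5,0,0.2,0.5,0,0,0],[0.5,0,0.2,0.5,0,0,0],[0.5,0,0.2,0,0,0,0]]]'; python3 plan.py .630 -.0433 .045 13 1;  python3 -m creep '[[[0.5,0,0,0,0,0,0],[0.5,0,-1,0,0,0,0],[0.5,0,-3,0,0,0,0],[0.5,0,-3,-2,0,0,0],[0.5,0,0,-4,0,0,0],[0.5,0,0,-4,0,0,0],[0.5,0,0,-4,0,0,0],[0.5,0,0,-3,0,0,0]]]';python3 look.py
python3 - <<'E'
from m import *
c=optics.read_camera("top"); m_,v=np.load("line.npy"); ks=[]
for A,px in dowels(c,(235,160,385,280)):
    # per-slice mid across, for slices along
    Q=cast(c,px,.02 if A>170 else .015)[:,:2]-m_; a=Q@v; y=Q@[-v[1],v[0]]; y=y-y.mean(); q=a-a.mean(); k=abs(q)<.033
    (x,yy),(w,h),an=cv2.minAreaRect(Q.astype(np.float32)*1000); print(A,"slope deg rel line",np.degrees(np.polyfit(q[k],y[k],1)[0]).round(2),"rect",w,h,an)
E
```

```text
t: 17.25
tool_pos: [0.6309, -0.0407, 0.0451]
orientation: [-1.571, -0.18, 0.171]
force: [-7.4, -0.8, 13.8]
opening: 0.0467
t17.25 tcp [ 0.6309 -0.0407  0.0451] F [-7.4 -0.8 13.8] op 0.047
yaw 12.8 turn wy/row -0.2 tilt err(tool deg) [0.46 0.   0.26]
[-0.14  0.01 -0.23]
t: 18.05
tool_pos: [0.6715, -0.2086, 0.1259]
orientation: [-1.573, -0.189, 0.171]
force: [0.1, 0.5, 0.6]
opening: 0.0465
t18.05 tcp [ 0.6715 -0.2086  0.1259] F [0.1 0.5 0.6] op 0.047
top px [304.7 201.2] 220 r 0.014 ctr [ 0.6287 -0.0394] L 0.082 W 0.025 ang 12.7 along 0.0546 across -0.0008
top px [304.7 201.2] 220 r 0.009 ctr [ 0.6295 -0.0397] L 0.083 W 0.025 ang 12.7 along 0.0554 across -0.0013
top px [292.6 241.5] 134 r 0.014 ctr [ 0.5085 -0.0031] L 0.078 W 0.015 ang 14.5 along -0.0525 across 0.0648
top px [292.6 241.5] 134 r 0.009 ctr [ 0.5089 -0.0033] L 0.079 W 0.015 ang 14.5 along -0.0521 across 0.0645
scene px [282.5 201.5] 100 r 0.014 ctr [0.5171 0.0011] L 0.088 W 0.018 ang 17.0 along -0.0430 across 0.0667
scene px [282.5 201.5] 100 r 0.009 ctr [ 0.5127 -0.0037] L 0.088 W 0.018 ang 17.0 along -0.0485 across 0.0631
scene px [246.1 211.3] 206 r 0.014 ctr [ 0.6302 -0.0402] L 0.099 W 0.035 ang 16.2 along 0.0559 across -0.0019
scene px [246.1 211.3] 206 r 0.009 ctr [ 0.6264 -0.0452] L 0.100 W 0.035 ang 16.2 along 0.0510 across -0.0058
220 slope deg rel line -2.09 rect 82.31443786621094 24.429319381713867 12.639925956726074
135 slope deg rel line 0.32 rect 78.5761947631836 15.382037162780762 14.94796085357666
```

```bash
python3 plan.py .5075 .0025 .06 14.5 8
```

```text
t18.20 tcp [ 0.6712 -0.2084  0.1253] F [ 0.5 -0.2  0.4] op 0.047
yaw 13.0 turn wy/row -0.19 tilt err(tool deg) [ 0.58 -0.    0.58]
[-1.41  0.77  3.04]
[-1.4   0.77  3.04]
[-1.39  0.77  3.05]
[-1.38  0.77  3.05]
[-1.37  0.77  3.05]
[-1.36  0.77  3.06]
[-1.35  0.77  3.06]
[-1.34  0.77  3.07]
```

```bash
python3 -m creep '[[[0.75,-1.5,0,3,0.3,-0.2,0.3],[0.75,-1.5,0,4,0.2,-0.2,0.3],[0.75,-1.5,0,4,0,-0.2,0],[0.75,-1.5,0,4,0,-0.2,0],[0.75,-1.5,1,4,0,-0.2,0],[0.75,-1.5,1.5,3,0,-0.2,0],[0.75,-1,1.5,2,0,-0.2,0],[0.75,-0.5,1,0,0,0,0]]]'; python3 plan.py .5075 .0025 .038 14.5 1
```

```text
t: 19.0
tool_pos: [0.5063, 0.0141, 0.075]
orientation: [-1.56, -0.204, 0.197]
force: [-0.8, 0.6, 0.1]
opening: 0.023
t19.00 tcp [0.5063 0.0141 0.075 ] F [-0.8  0.6  0.1] op 0.023
yaw 14.64 turn wy/row 0.14 tilt err(tool deg) [-0.06  0.    0.28]
[-0.2   3.7  -1.16]
```

```bash
python3 -m creep '[[[0.75,-0.1,0.5,-0.5,0,0,0.2],[0.75,-0.1,1,-0.6,0,0,0],[0.75,0,1,0,0,0,0],[0.75,0,0.8,0,0,0,0],[0.75,0,0.2,0,0,0,0],[0.75,0,0,0,0,0,0],[0.75,0,0,0,0,0,0],[0.75,0,0,0,0,0,0]]]'; python3 plan.py .5075 .0025 .036 14.5 1
```

```text
t: 19.8
tool_pos: [0.5091, -0.0003, 0.0374]
orientation: [-1.561, -0.2, 0.198]
force: [0.2, -0.4, 0.2]
opening: 0.0237
t19.80 tcp [ 5.091e-01 -3.000e-04  3.740e-02] F [ 0.2 -0.4  0.2] op 0.024
yaw 14.52 turn wy/row 0.02 tilt err(tool deg) [-0.02  0.    0.09]
[-0.08  0.14  0.31]
```

```bash
python3 -m creep '[[[0.75,-0.1,0,0.4,0,0,0],[0.75,0,0.2,0,0,0,0],[0.75,0,0.2,0,0,0,0],[0.75,0,0.15,-0.6,0,0,0],[0.75,0,0.15,-0.6,0,0,0],[0.75,0,0.15,-0.6,0,0,0],[0.75,0,0.15,-0.6,0,0,0],[0.75,0,0.15,0,0,0,0]]]'; python3 plan.py .5075 .0025 .036 14.5 1;python3 look.py|egrep "scene.*r 0.009"
```

```text
t: 20.6
tool_pos: [0.515, -0.0216, 0.0349]
orientation: [-1.565, -0.203, 0.199]
force: [-9.0, -2.0, 15.7]
opening: 0.0231
t20.60 tcp [ 0.515  -0.0216  0.0349] F [-9.  -2.  15.7] op 0.023
yaw 14.68 turn wy/row 0.18 tilt err(tool deg) [0.25 0.   0.13]
[-0.11 -0.12  2.52]
scene px [278.7 200.3] 105 r 0.009 ctr [ 0.5172 -0.0167] L 0.093 W 0.022 ang 16.0 along -0.0474 across 0.0494
scene px [246.2 211.3] 208 r 0.009 ctr [ 0.6262 -0.0452] L 0.100 W 0.035 ang 16.1 along 0.0508 across -0.0057
```

```bash
python3 -m creep '[[[0.75,0,-0.4,0,0.1,0,0],[0.75,0,-0.1,1.1,0.1,0,0],[0.75,0,0.3,0,0,0,0],[0.75,0,0.2,0,0,0,0],[0.75,0,0.15,-0.7,0,0,0],[0.75,0,0.15,-0.7,0,0,0],[0.75,0,0.15,-0.7,0,0,0],[0.75,0,0.15,-0.6,0,0,0]]]'; python3 plan.py .5075 .0025 .036 14.5 1;python3 look.py|egrep "scene.*r 0.009"
```

```text
t: 21.5
tool_pos: [0.5202, -0.037, 0.0348]
orientation: [-1.564, -0.206, 0.202]
force: [-8.2, -2.3, 15.8]
opening: 0.0231
t21.50 tcp [ 0.5202 -0.037   0.0348] F [-8.2 -2.3 15.8] op 0.023
yaw 14.89 turn wy/row 0.39 tilt err(tool deg) [0.2  0.   0.14]
[-0.21 -0.13  4.15]
scene px [275.2 198.5] 110 r 0.009 ctr [ 0.5186 -0.0314] L 0.092 W 0.020 ang 17.0 along -0.0498 across 0.0348
scene px [246.3 211.1] 212 r 0.009 ctr [ 0.6255 -0.0457] L 0.104 W 0.035 ang 17.1 along 0.0500 across -0.0061
```

```bash
python3 -m creep '[[[0.75,0,-0.4,0,0.1,0.2,0],[0.75,-0.1,-0.1,1.1,0.1,0.1,0],[0.75,0,0.3,0,0,0,0],[0.75,0,0.2,0,0,0,0],[0.75,0,0.15,-0.7,0,0,0],[0.75,0,0.15,-0.7,0,0,0],[0.75,0,0.15,-0.7,0,0,0],[0.75,0,0.15,-0.6,0,0,0]]]'; python3 plan.py .5075 .0025 .036 14.5 1;python3 look.py|egrep "scene.*r 0.009"
```

```text
t: 22.4
tool_pos: [0.524, -0.0539, 0.0343]
orientation: [-1.565, -0.204, 0.201]
force: [-3.1, -2.1, 7.7]
opening: 0.0232
t22.40 tcp [ 0.524  -0.0539  0.0343] F [-3.1 -2.1  7.7] op 0.023
yaw 14.79 turn wy/row 0.29 tilt err(tool deg) [ 0.24 -0.    0.07]
[-0.16 -0.19  5.88]
scene px [271.2 197. ] 115 r 0.009 ctr [ 0.5226 -0.0457] L 0.093 W 0.025 ang 15.8 along -0.0496 across 0.0200
scene px [246.2 211.1] 210 r 0.009 ctr [ 0.6257 -0.0455] L 0.103 W 0.035 ang 16.6 along 0.0502 across -0.0060
```

```bash
python3 -m creep '[[[0.75,0,-0.6,0,0.1,0.2,0],[0.75,-0.1,-0.1,0.8,0.1,0.1,0],[0.75,0,0.2,0.7,0,0,0],[0.75,0,0.3,0,0,0,0],[0.75,0,0.2,0,0,0,0],[0.75,0,0.15,-0.7,0,0,0],[0.75,0,0.15,-0.7,0,0,0],[0.75,0,0.15,-0.6,0,0,0]]]'; python3 plan.py .5075 .0025 .036 14.5 1;python3 look.py|egrep "scene.*r 0.009"
```

```text
t: 23.3
tool_pos: [0.5241, -0.0581, 0.0348]
orientation: [-1.565, -0.202, 0.203]
force: [-8.7, -1.2, 19.8]
opening: 0.0233
t23.30 tcp [ 0.5241 -0.0581  0.0348] F [-8.7 -1.2 19.8] op 0.023
yaw 14.74 turn wy/row 0.24 tilt err(tool deg) [ 0.23 -0.   -0.06]
[-0.06 -0.14  6.28]
scene px [268.3 196.6] 103 r 0.009 ctr [ 0.5276 -0.0539] L 0.096 W 0.021 ang 15.6 along -0.0469 across 0.0108
scene px [246.3 211.1] 212 r 0.009 ctr [ 0.6254 -0.0456] L 0.103 W 0.035 ang 16.6 along 0.0499 across -0.0060
```

```bash
python3 -m creep '[[[0.75,0,-0.5,0,0.1,0.1,0],[0.75,-0.1,-0.1,1.0,0.1,0.1,0],[0.75,0,0.4,0,0,0,0],[0.75,0,0.2,0,0,0,0],[0.75,0,0.2,0,0,0,0],[0.75,0,0.15,-0.6,0,0,0],[0.75,0,0.15,-0.6,0,0,0],[0.75,0,0.15,-0.6,0,0,0]]]'; python3 plan.py .5075 .0025 .036 14.5 1;python3 -m creep '[[[0.75,0,0,0,0,0,0],[0.75,0,-1,0,0,0,0],[0.75,0,-3,0,0,0,0],[0.75,0,-3,-2,0,0,0],[0.75,0,0,-4,0,0,0],[0.75,0,0,-5,0,0,0],[0.75,0,0,-5,0,0,0],[0.75,0,0,-3,0,0,0]]]'; python3 look.py|egrep "(r 0.009|top)"
```

```text
t: 24.2
tool_pos: [0.5255, -0.0665, 0.0348]
orientation: [-1.567, -0.201, 0.205]
force: [-9.7, -1.7, 20.6]
opening: 0.0234
t24.20 tcp [ 0.5255 -0.0665  0.0348] F [-9.7 -1.7 20.6] op 0.023
yaw 14.8 turn wy/row 0.3 tilt err(tool deg) [ 0.33  0.   -0.18]
[ 0.02 -0.16  7.13]
t: 25.0
tool_pos: [0.5745, -0.2492, 0.1074]
orientation: [-1.565, -0.207, 0.216]
force: [0.0, 0.6, -0.1]
opening: 0.0228
top px [304.7 201.1] 221 r 0.014 ctr [ 0.6288 -0.0393] L 0.082 W 0.025 ang 13.0 along 0.0548 across -0.0008
top px [304.7 201.1] 221 r 0.009 ctr [ 0.6297 -0.0396] L 0.083 W 0.025 ang 13.0 along 0.0556 across -0.0013
top px [312.9 235.9] 133 r 0.014 ctr [ 0.5249 -0.063 ] L 0.078 W 0.015 ang 14.5 along -0.0517 across 0.0027
top px [312.9 235.9] 133 r 0.009 ctr [ 0.5254 -0.0634] L 0.078 W 0.015 ang 14.5 along -0.0513 across 0.0022
scene px [265.9 195.5] 102 r 0.009 ctr [ 0.5293 -0.0637] L 0.090 W 0.020 ang 16.0 along -0.0477 across 0.0009
scene px [246.2 211.3] 207 r 0.009 ctr [ 0.6262 -0.0452] L 0.100 W 0.035 ang 15.9 along 0.0508 across -0.0058
```

```bash
python3 plan.py .5245 -.061 .07 14.5 6
python3 - <<'E'
from m import *
c=optics.read_camera("top"); cv2.imwrite("pics/t4.png",cv2.resize(c["frame"][170:270,280:340,::-1],None,fx=6,fy=6,interpolation=2))
E
```

```text
t25.10 tcp [ 0.5745 -0.2501  0.1072] F [-0.5 -0.1  0.6] op 0.023
yaw 15.27 turn wy/row 0.13 tilt err(tool deg) [ 0.24 -0.   -0.37]
[0.03 0.61 3.26]
[0.02 0.61 3.26]
[0.02 0.61 3.26]
[0.01 0.61 3.26]
[0.   0.61 3.26]
[-0.01  0.61  3.26]
```

View pics/t4.png

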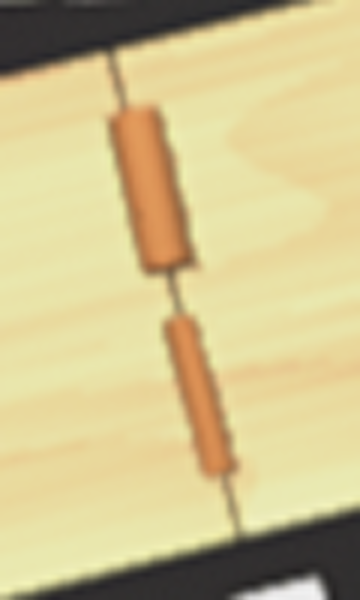

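```bash
python3 -m creep '[[[0.75,0,0,3,0.2,0,-0.3],[0.75,0,0,4,0,0.2,0],[0.75,0,0.5,4,0,0.2,0],[0.75,0,1.2,3.5,0,0.2,0],[0.75,0,1.5,2.5,0,0.2,0],[0.75,0,1.5,1,0,0,0],[0.75,0,1,0,0,0,0],[0.75,0,0,0,0,0,0]]]'; python3 plan.py .5245 -.061 .036 14.5 1
```

```text
t: 25.95
tool_pos: [0.5202, -0.0579, 0.046]
orientation: [-1.555, -0.2, 0.208]
force: [-0.1, 0.0, 1.0]
opening: 0.0234
t25.95 tcp [ 0.5202 -0.0579  0.046 ] F [-0.1  0.   1. ] op 0.023
yaw 14.89 turn wy/row 0.39 tilt err(tool deg) [-0.36 -0.   -0.26]
[ 0.34  1.   -0.42]
```

```bash
python3 -m creep '[[[0.75,0.2,0.3,-0.4,-0.3,0.3,-0.2],[0.75,0.1,0.4,0,0,0,0],[0.75,0,0.3,0,0,0,0],[0.75,0,0.2,0,0,0,0],[0.75,0,0.2,0,0,0,0],[0.75,0,0.2,-0.5,0,0,0],[0.75,0,0.2,-0.5,0,0,0],[0.75,0,0.2,0,0,0,0]]]'; python3 plan.py .5075 .0025 .036 14.5 1;python3 -m creep '[[[0.75,0,0,0,0,0,0],[0.75,0,-1,0,0,0,0],[0.75,0,-3,0,0,0,0],[0.75,0,-3,-2,0,0,0],[0.75,0,0,-4,0,0,0],[0.75,0,0,-5,0,0,0],[0.75,0,0,-5,0,0,0],[0.75,0,0,-3,0,0,0]]]'; python3 look.py|egrep "(r 0.009|top)"
```

```text
t: 26.75
tool_pos: [0.5303, -0.0776, 0.0349]
orientation: [-1.568, -0.198, 0.196]
force: [-8.6, -2.3, 16.6]
opening: 0.0236
t26.75 tcp [ 0.5303 -0.0776  0.0349] F [-8.6 -2.3 16.6] op 0.024
yaw 14.38 turn wy/row -0.12 tilt err(tool deg) [0.34 0.   0.04]
[-0.22 -0.16  8.33]
t: 27.55
tool_pos: [0.5801, -0.2645, 0.1149]
orientation: [-1.57, -0.206, 0.196]
force: [0.3, 0.3, 0.4]
opening: 0.0233
top px [304.7 201.2] 220 r 0.014 ctr [ 0.6287 -0.0394] L 0.082 W 0.025 ang 12.7 along 0.0546 across -0.0008
top px [304.7 201.2] 220 r 0.009 ctr [ 0.6295 -0.0397] L 0.083 W 0.025 ang 12.7 along 0.0554 across -0.0013
top px [315.4 235.1] 136 r 0.014 ctr [ 0.5274 -0.0704] L 0.079 W 0.016 ang 14.2 along -0.0512 across -0.0051
top px [315.4 235.1] 136 r 0.009 ctr [ 0.5279 -0.0708] L 0.079 W 0.016 ang 14.2 along -0.0508 across -0.0056
scene px [252.5 205.5] 324 r 0.009 ctr [ 0.5927 -0.054 ] L 0.193 W 0.035 ang 15.3 along 0.0162 across -0.0059
```

```bash
python3 -m creep '[[[0.75,0,0,3,0.2,0,0],[0.75,0,0,4,0,0,0],[0.75,0,0.5,4,0,0,0],[0.75,0,1.2,3.5,0,0,0],[0.75,0,1.5,2.5,0,0,0],[0.75,0,1.5,0.5,0,0,0],[0.75,0,1,0,0,0,0],[0.75,0,0,0,0,0,0]]]'; python3 plan.py .5287 -.0737 .038 14.5 1
```

```text
t: 28.45
tool_pos: [0.5356, -0.09, 0.0573]
orientation: [-1.567, -0.204, 0.188]
force: [-0.2, -0.8, -1.0]
opening: 0.023
t28.45 tcp [ 0.5356 -0.09    0.0573] F [-0.2 -0.8 -1. ] op 0.023
yaw 14.32 turn wy/row -0.18 tilt err(tool deg) [ 0.36 -0.    0.53]
[-0.28  1.92  1.76]
```

```bash
python3 -m creep '[[[0.75,-0.1,0.3,0.8,0.3,0,0.3],[0.75,-0.1,0.5,0.8,0,0,0.2],[0.75,0,0.5,0.2,0,0,0],[0.75,0,0.4,0,0,0,0],[0.75,0,0,0,0,0,0],[0.75,0,0,0,0,0,0],[0.75,0,0,0,0,0,0],[0.75,0,0,0,0,0,0]]]'; python3 plan.py .5287 -.0737 .038 14.5 1
```

```text
t: 29.25
tool_pos: [0.5309, -0.0754, 0.0407]
orientation: [-1.564, -0.195, 0.191]
force: [0.7, -0.0, -1.0]
opening: 0.0232
t29.25 tcp [ 0.5309 -0.0754  0.0407] F [ 0.7 -0.  -1. ] op 0.023
yaw 14.08 turn wy/row -0.42 tilt err(tool deg) [ 0.14 -0.    0.12]
[-0.18  0.27  0.22]
```

```bash
python3 -m creep '[[[0.75,-0.1,0.2,0,0,-0.3,0],[0.75,0,0.2,0,0,0,0],[0.75,0,0.2,0,0,0,0],[0.75,0,0.2,0,0,0,0],[0.75,0,0.2,0,0,0,0],[0.75,0,0.2,0,0,0,0],[0.75,0,0.2,0,0,0,0],[0.75,0,0.2,0,0,0,0]]]'; python3 plan.py .5287 -.0737 .038 14.5 1;python3 -m creep '[[[0.75,0,0.2,0.4,0,0,0],[0.75,0,0.2,0.4,0,0,0],[0.75,0,0.2,0.4,0,0,0],[0.75,0,0.2,0,0,0,0],[0.75,0,0.2,0,0,0,0],[0.75,0,0.2,0,0,0,0],[0.75,0,0.2,0,0,0,0],[0.75,0,0.2,0,0,0,0]]]'; python3 plan.py .5287 -.0737 .038 14.5 1; python3 look.py|grep "scene.*.009"
```

```text
t: 30.05
tool_pos: [0.5321, -0.0803, 0.0348]
orientation: [-1.572, -0.201, 0.196]
force: [-9.9, -1.7, 19.4]
opening: 0.0231
t30.05 tcp [ 0.5321 -0.0803  0.0348] F [-9.9 -1.7 19.4] op 0.023
yaw 14.45 turn wy/row -0.05 tilt err(tool deg) [0.58 0.   0.11]
[-0.16 -0.33  0.72]
t: 30.85
tool_pos: [0.5311, -0.077, 0.0349]
orientation: [-1.585, -0.201, 0.197]
force: [-10.0, -1.0, 20.4]
opening: 0.0233
t30.85 tcp [ 0.5311 -0.077   0.0349] F [-10.   -1.   20.4] op 0.023
yaw 14.46 turn wy/row -0.04 tilt err(tool deg) [ 1.36 -0.   -0.04]
[-0.16 -0.31  0.37]
scene px [252.3 205.5] 329 r 0.009 ctr [ 0.5935 -0.0543] L 0.196 W 0.035 ang 15.7 along 0.0168 across -0.0063
```

```bash
python3 -m creep '[[[0.75,0,-0.3,0,0.7,0,0],[0.75,0,0,0,0.6,0,0],[0.75,0,0,0,0,0,0],[0.75,0,0.2,0,0,0,0],[0.75,0,0.2,0,0,0,0],[0.75,0,0.2,0.5,0,0,0],[0.75,0,0.2,0.5,0,0,0],[0.75,0,0.2,0.5,0,0,0]]]'; python3 plan.py .5287 -.0737 .038 14.5 1; python3 look.py|grep "scene.*.009"
```

```text
t: 31.75
tool_pos: [0.5291, -0.067, 0.0348]
orientation: [-1.57, -0.198, 0.198]
force: [-11.1, -4.7, 22.4]
opening: 0.0234
t31.75 tcp [ 0.5291 -0.067   0.0348] F [-11.1  -4.7  22.4] op 0.023
yaw 14.44 turn wy/row -0.06 tilt err(tool deg) [ 0.46 -0.   -0.06]
[-0.21 -0.32 -0.64]
scene px [252.1 206.4] 311 r 0.009 ctr [ 0.5967 -0.0515] L 0.196 W 0.037 ang 13.0 along 0.0207 across -0.0044
```

```bash
python3 -m creep '[[[0.75,0,-0.6,0,0,0,0],[0.75,0,-1,0,0,0,0],[0.75,0,-3,0,0,0,0],[0.75,0,-3,-2,0,0,0],[0.75,0,0,-4,0,0,0],[0.75,0,0,-5,0,0,0],[0.75,0,0,-5,0,0,0],[0.75,0,0,-3,0,0,0]]]'; python3 look.py|egrep "(r 0.009|top)"
```

```text
t: 32.65
tool_pos: [0.5775, -0.2502, 0.1158]
orientation: [-1.568, -0.204, 0.206]
force: [0.3, 0.6, 0.8]
opening: 0.0232
top px [304.7 201.1] 221 r 0.014 ctr [ 0.6287 -0.0394] L 0.082 W 0.025 ang 12.8 along 0.0547 across -0.0008
top px [304.7 201.1] 221 r 0.009 ctr [ 0.6296 -0.0397] L 0.083 W 0.025 ang 12.8 along 0.0554 across -0.0013
top px [313.9 235.7] 138 r 0.014 ctr [ 0.5256 -0.0658] L 0.078 W 0.016 ang 14.6 along -0.0518 across -0.0003
top px [313.9 235.7] 138 r 0.009 ctr [ 0.5261 -0.0662] L 0.078 W 0.016 ang 14.6 along -0.0514 across -0.0008
scene px [265.1 195.1] 106 r 0.009 ctr [ 0.5299 -0.0667] L 0.092 W 0.020 ang 16.4 along -0.0478 across -0.0022
scene px [246.2 211.3] 208 r 0.009 ctr [ 0.6262 -0.0451] L 0.100 W 0.035 ang 16.0 along 0.0508 across -0.0057
```

Run:
```python
from m import *
c=optics.read_camera("top"); cv2.imwrite("pics/t5.png",cv2.resize(c["frame"][155:285,230:395,::-1],None,fx=4.5,fy=4.5,interpolation=2))
```

```text
(no output)
```

View pics/t5.png

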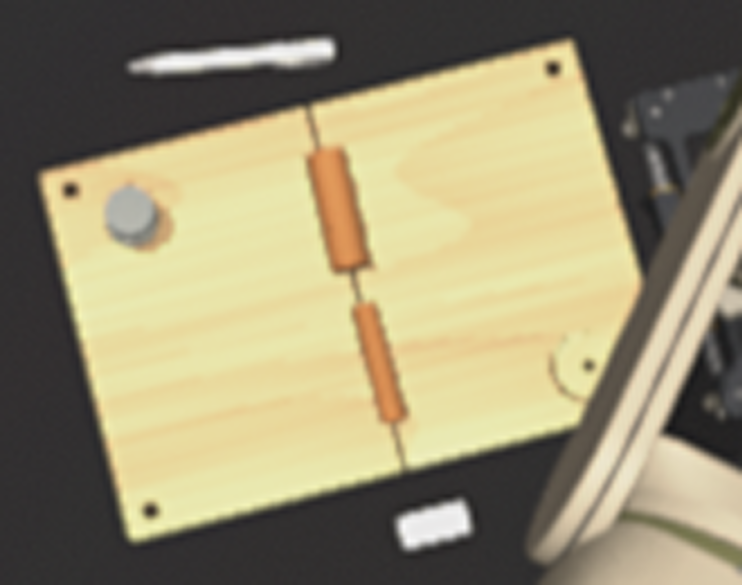

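The picture shows the thick dowel over the line from crop pixel (327,150) to (350,268). The thin dowel lies on the line from (365,307) to (393,418). The pot, wheels, eraser and pen stand where they were.

```bash
python3 -c "from plant import robot; print(robot.close_job())"
```

```text
the job is handed in; nothing more can be done
None
```

I rolled the thick dowel first and then the thin one onto the line, using short fingertip strokes pressed on top of each, without gripping or lifting either. I handed the job in at about 33 s on the robot's clock, with the gripper clear of everything.

- **Centring:** in the top camera both dowels measure about 0.8 mm off the line's centre. The scene camera agreed, after I removed the roughly 1 mm offset it had already shown at the start.
- **Alignment:** the thin dowel lies along the line to within about 0.3°. The thick dowel is still turned about 2° from the line, as it was at the start. I tried twisting it under the fingertips, but that hardly changed it, so I left it.
- **Overshoot:** one small correction rolled the thin dowel about 5.6 mm past the line. I rolled it back and measured it again.
- **Everything else:** the glue pot, wheels, eraser and pen looked unmoved in the last picture. The flask, spinner, pencil tin and coloured look-alikes were outside that picture, so I did not check them again at the end. The highest force I read, at the ends of moves, was about 25 N.

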